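# Snug up the filler plug of a transformer can and cap it

### The arm

A 6-joint arm with a two-finger parallel gripper is mounted at the origin on a cart in front of the work surface, level with it; the furniture and walls round the work are solid. World frame = base frame: x ahead of the robot, y to its left, z up, the work surface at z = 0. Lengths are in m, angles in rad, forces in N, time in s.
With the tool pointing down it reaches from about 0.375 to 0.9 m from the base axis. Payload 3.1 kg.
Tool frame: the origin (TCP) lies at the very end of the fingers, on their centre line; the grasp point (between the pads) lies 19 mm behind it; z points along the fingers, y is the line along which they close (so a half turn about z gives the same grasp; the last joint's range is limited). The gripper opens to 87 mm and grips with 3 to 60 N. Pads are 19 mm wide; open, the fingers measure 117 mm over their backs; the gripper's body (75 mm by 190 mm) begins 51 mm behind the grasp point.
Start: joints at [-1.317, 0.527, 1.433, -0, 1.181, -0.178], TCP at [0.262, -0.567, 0.223] pointing down, gripper open.
Joint ranges: [-3.08, 3.08], [-0.75, 2.2], [0.22, 2.44], [-1.43, 4.57], [0, 2.65], [-2.85, 2.85]. Speed limits (rad/s): [2.79, 2.79, 3.14, 3.14, 3.14, 3.14].

### API

Orientations are given as a unit quaternion [x, y, z, w].
In Python, from rig import robot gives the robot as it stands. The module is installed in compiled form; this text tells all that it offers.
- The arm moves only by the tool servo_tool, never from a script. Its argument "rows" is one flat list of numbers, 5 for each row, row after row: the closure, from -1 (fully open) to 1 (shut), so that 0 is half open, then the shift along the tool's x, y, z in m, then the turn about the tool's z in degrees. A call has 1 to 5 rows; each row shifts and turns the commanded pose from where the row before left it, along the tool's axes as they then stand; what a row does not reach is not made up. A row lasts 1/12 s, in which the tool goes at most 41.7 mm and 7.16 degrees, less where a joint would pass 70% of its speed; a pose out of reach is approached as far as the arm can. A call with a gripper value outside its range is refused whole. The fingers move at their own pace and stop on an object; "newtons" is the grip in N (left out, the last holds). Time passes only in rows, so rows that do not move let the fingers close. It gives the time, the measured TCP pose, the force, the opening and the grip force at its end, in the units of the state.
- robot.get_obs(): the state, without advancing time (a new reading comes with each control period).
- robot.camera(name): name is "side" or "top" or "wrist"; returns a dict with "pixels" (480x640x3 uint8, red, green, blue), "intrinsics" (3x3 intrinsics, pixels), "rvec" (rotation vector, rad) and "tvec" (3), from world to camera coordinates, as OpenCV has them; the wrist camera has in their place "mount" (4x4, takes a point from camera to tool coordinates, whose origin is the TCP and whose axes are the flange's). Camera axes: x right, y down, z forward; pixel columns grow to the right and rows downward; lengths in m; the calibration is good to about 2 mm. The wrist camera is an equidistant fisheye: a pixel r from the principal point sees the ray r / f radians off the axis. A picture is of the moment at which its call begins: read the wrist's pose just before it. There is no depth.
- robot.hand_in(): hands the job in; it is judged then, once.
Trained networks look in a picture, given as the dict that the camera call returned (one of the last four; its "shot" number tells which), for a name from the list of things; names that differ only in an ending like _2 or _b are one class to them, and where a whole thing is asked for, a point or a joint stands for the part that bears it (a point fixed in the world has none). Each returns a list of dicts, best first, with "score" (0 to 1); they miss things now and then, are a little off and sometimes report something else, mostly with a low value. They report only what shows in the picture. A call takes as long as a camera call. They do not tell look-alikes from the thing itself.
- robot.spot_in(picture, query): "at" ([x, y, z] in m, in world coordinates, good to about 4 mm: the middle of the surface that is visible of it).
- robot.outline_of(picture, query): "region" (480x640 bool, what is visible of it).
- robot.place_of(picture, query): "at" ([x, y, z] in m, in world coordinates, good to about 4 mm: a listed point, or the origin of a listed thing).
The state is a dict: "time": time; "q": joint angles; "joint_velocities": joint speeds; "joint_torque": joint torques, N m; "position": TCP position; "tool_rot": TCP orientation; "ft_force": force on the tool from outside, world axes, zero at the start; "moment": the same for the moment, N m; "grip_width": finger opening in m; "grip_force": force on a finger pad.
Only numpy, scipy, OpenCV 4.12 (cv2) and the standard library are available. Lean on these libraries where they do the work, as an engineer would, in place of code of your own. Each camera call takes 0.05 s, during which the arm holds its last target. There are 200 camera calls.

### The job

The tapered brass filler plug on top of the green transformer can is only run in loosely. Turn it clockwise by its square head until you feel it go snug, but do not overtighten it, or its copper sealing sleeve is crushed; then set the orange dust cap right down over the plug, upright, and leave the other things on the bench alone.

Things in the scene. Friction and masses are not known exactly. Their poses are not given: they have to be found in the camera images.
- can: green sealed transformer can, 136 x 96 x 60 mm, bolted down. Origin: centre of its underside on the worktop, z up. Its filler port is a round aluminium boss, 36 mm diameter, 60 to 74 mm above the worktop, 30 mm from the origin along the can's -x. Two white bushings, 20 mm diameter, 23 mm high, stand on the lid at 50 mm along +x, 26 mm to either side.
- plug_head (a point): centre of the square head of the brass tapered plug, on its upright axis, 91 mm above the worktop. Head 20 x 20 mm across the flats (square to this frame's x and y), 78 to 104 mm above the worktop. Turned clockwise from above (negative about z) it tightens; it keeps its height and stays where it is left. It has an unknown free run at the start, 0.5 to 2.5 rad.
- sleeve_ring (a point): centre of the thin copper sealing sleeve, a ring of 28 mm diameter round the plug's neck on the boss, 74 mm above the worktop. It stays still in the free run; once the taper bites, the plug draws it straight down 1.5 mm per radian, by less than 1 mm in all, too little for these readings.
- cap_mid (a point): centre, half-way up, of the loose orange dust cap: a round cup standing open end down, 48 mm outer diameter, 50 mm high, wall and top 4 mm thick (bore 40 mm, 46 mm deep), about 60 g; z up. Fully down, its rim rests on the can's lid round the boss (2 mm clearance each side) and this point is 85 mm above the worktop on the plug's axis.
- reel_mid (a point): bystander: solder reel, 54 mm diameter, 36 mm high; its centre.
- tape_mid (a point): bystander: roll of yellow tape lying flat, 62 mm diameter, 14 mm high; its centre.
- glue_mid (a point): bystander: white glue bottle with red cap, 32 mm diameter, 87 mm high; its centre.
- driver_mid (a point): bystander: red-handled screwdriver lying flat, 183 mm long, 25 mm thick; its centre.
- plug_taper (a point): point on the plug's axis inside the port, at its taper. Free run takes up to 0.04 N m; then it bites: the moment steps up to 0.25 N m within some 0.06 rad of turn (the shank gives 4 N m/rad and springs back when let go) and rises 0.35 N m per further radian. Snug is 0.10 to 0.50 rad past the bite (0.28 to 0.42 N m, best about 0.34); more is overtightened. It is felt, not seen.
There are look-alikes about, which are no part of the job. There is more than one size of the part that bears cap_mid; the job needs the largest.

How it is judged:
By the outcome, as a careful person would: the job done as asked, in the order asked, and still so for the second after the job is handed in, with the robot touching nothing.
It also fails if it takes over 72 s, if anything falls off the work surface, if the arm or the gripper's body presses on something with over 40 N, if the wrist force passes 120 N, or if a joint passes its speed limit or range.

## Working session

There is one attempt and no reset: what is moved stays moved. The work goes in short steps, Python scripts to look and compute and a tool call to move; the robot and the scene stay as the last step left them, time stands still between calls to the robot, and variables do not carry over. Pictures are saved under pics/ and viewed, at most 10 in all, crops included, and the job is handed in when it is done.

Besides the shell and the picture viewer there is one more tool, called after "Request:" by a JSON object that holds its "fn" and its "kwargs". servo_tool: Moves the arm, as the interface text tells. Its arguments: {"type":"object","properties":{"rows":{"type":"array","items":{"type":"number"}},"newtons":{"type":"number"}},"required":["rows"]}

```bash
mkdir -p pics; cat > h.py <<'E'
import numpy as np, cv2
from rig import robot
from scipy.spatial.transform import Rotation as R
def snap(n,f):
    p=robot.camera(n); cv2.imwrite(f'pics/{f}.png',p['pixels'][:,:,::-1]); return p
E
python3 - <<'E'
from h import *
o=robot.get_obs(); print(o['position'],o['tool_rot'],o['time'],o['grip_width'],o['ft_force'],o['moment'])
print(R.from_quat(o['tool_rot']).as_matrix().round(3))
for n in('top','side'):
    p=snap(n,n+'0')
    for q in('can','plug_head','cap_mid','reel_mid','tape_mid','glue_mid','driver_mid'):
        for d in robot.place_of(p,q)[:4]: print(n,q,np.round(d['at'],3),round(d['score'],2))
E
```

```text
[ 0.26197766 -0.56663274  0.22158782] [ 9.76673870e-01  2.14725432e-01 -4.02384395e-05 -1.06682806e-03] 0.0 0.08720571404389213 [ 0.13472146  0.26652786 -0.65907196] [-0.02048052  0.0022061  -0.00145123]
[[ 0.908  0.419 -0.001]
 [ 0.419 -0.908  0.002]
 [ 0.    -0.002 -1.   ]]
top can [ 0.532 -0.023 -0.   ] 0.71
top plug_head [ 0.505 -0.014  0.094] 0.67
top plug_head [ 0.533 -0.025  0.001] 0.36
top cap_mid [0.408 0.24  0.026] 0.72
top cap_mid [0.42  0.345 0.017] 0.52
top cap_mid [0.491 0.214 0.02 ] 0.5
top reel_mid [0.72  0.197 0.017] 0.86
top tape_mid [0.387 0.078 0.006] 0.74
top glue_mid [0.619 0.259 0.043] 0.54
top driver_mid [ 0.378 -0.292  0.016] 0.56
side can [ 0.531 -0.025 -0.001] 0.69
side plug_head [ 0.511 -0.01   0.091] 0.54
side cap_mid [0.402 0.232 0.026] 0.76
side cap_mid [0.492 0.219 0.018] 0.75
side cap_mid [0.419 0.341 0.018] 0.66
side reel_mid [0.717 0.192 0.013] 0.63
side tape_mid [0.388 0.074 0.006] 0.6
side glue_mid [0.62  0.258 0.043] 0.91
side glue_mid [ 0.533 -0.022  0.002] 0.28
side driver_mid [ 0.377 -0.294  0.015] 0.45
```

View pics/top0.png

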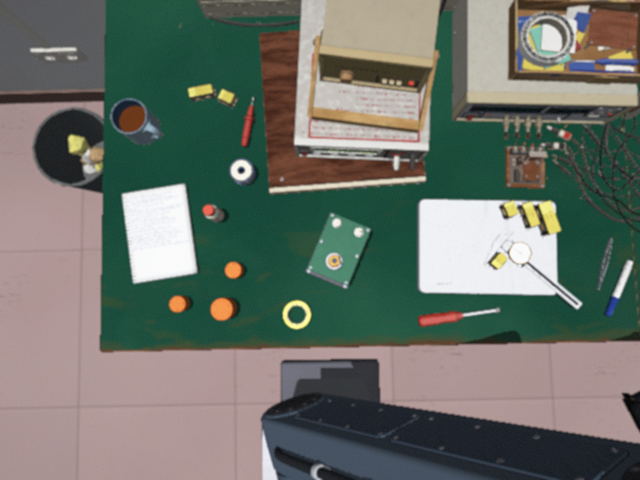

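View pics/side0.png

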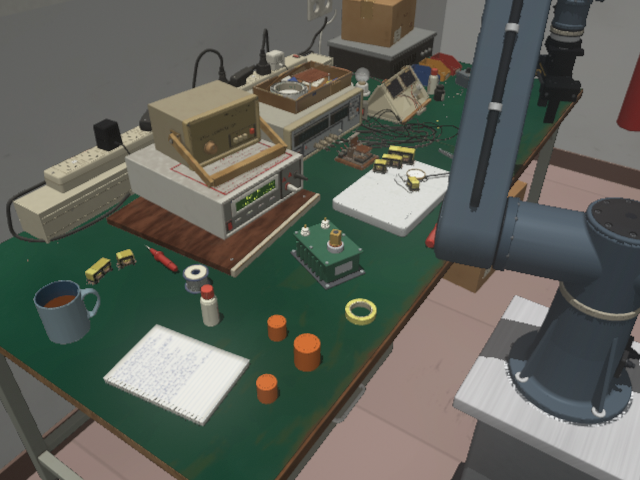

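```bash
python3 - <<'E'
from h import *
p=robot.camera('top')
K=p['intrinsics'];print(K,p['rvec'],p['tvec'],-R.from_rotvec(p['rvec']).as_matrix().T@p['tvec'])
for q in('can','plug_head','cap_mid'):
  for d in robot.outline_of(p,q)[:4]:
    m=d['region'].astype('uint8');c=cv2.findNonZero(m);print(q,round(d['score'],2),m.sum(),cv2.minAreaRect(c))
E
```

```text
[[475.58557343   0.         318.00125712]
 [  0.         475.58557343 239.13325109]
 [  0.           0.           1.        ]] [ 2.14660263 -2.19708915  0.07938563] [0.03496284 0.55531076 1.05608722] [0.4638669  0.00995471 1.09983683]
can 0.6 2977 ((338.6810607910156, 250.5775909423828), (46.088558197021484, 66.1784439086914), 23.198591232299805)
plug_head 0.56 112 ((333.5, 261.0), (10.0, 11.0), 90.0)
cap_mid 0.84 256 ((179.5, 303.5), (15.0, 19.0), 90.0)
cap_mid 0.76 456 ((223.6000518798828, 308.7000427246094), (21.466251373291016, 24.59674644470215), 63.43495178222656)
cap_mid 0.46 218 ((234.0, 270.0), (14.0, 16.0), 90.0)
```

The top view shows the can at (338,250) with the plug at (333,261). Of the three orange caps, the largest is at (223,309). The side view agrees: the big cap is at (307,352). Next I move over the plug.

Request:
{"fn": "servo_tool", "kwargs": {"rows": [-0.2,0.0302,-0.0267,0,0,-0.2,0.0302,-0.0267,0,0,-0.2,0.0302,-0.0267,0,0,-0.2,0.0302,-0.0267,0,0,-0.2,0.0302,-0.0267,0,0]}}

```text
time: 1.42
position: [0.3436, -0.3812, 0.2226]
tool_rot: [0.977, 0.214, 0.0, 0.0]
ft_force: [0.4, 0.3, 0.1]
grip_width: 0.0614
grip_force: 0.0
```

Request:
{"fn": "servo_tool", "kwargs": {"rows": [-0.2,0.0302,-0.0267,0,0,-0.2,0.0302,-0.0267,0,0,-0.2,0.0302,-0.0267,0,0,-0.2,0.0302,-0.0267,0,0,-0.2,0.0302,-0.0267,0,0]}}

```text
time: 1.83
position: [0.4249, -0.1966, 0.2229]
tool_rot: [0.977, 0.214, 0.0, 0.0]
ft_force: [0.9, -0.8, 0.2]
grip_width: 0.0523
grip_force: 0.0
```

Request:
{"fn": "servo_tool", "kwargs": {"rows": [-0.2,0.0302,-0.0267,0,0,-0.2,0.0302,-0.0267,0,0,-0.2,0.0302,-0.0267,0,0,-0.2,0.0302,-0.0267,0,0,-0.2,0.0302,-0.0267,0,0]}}

```text
time: 2.25
position: [0.506, -0.0118, 0.2229]
tool_rot: [0.977, 0.215, 0.0, 0.0]
ft_force: [1.2, -0.6, 0.2]
grip_width: 0.0522
grip_force: 0.0
```

Request:
{"fn": "servo_tool", "kwargs": {"rows": [-0.2,0,0,0,-6.6,-0.2,0,0,0,-6.6,-0.2,0,0,0,-6.6,-0.2,0,0,0,-6.6,-0.2,0,0,0,-6.6]}}

```text
time: 2.67
position: [0.5055, -0.0135, 0.2226]
tool_rot: [0.874, 0.486, 0.0, 0.0]
ft_force: [-0.6, -0.3, -0.1]
grip_width: 0.0524
grip_force: 0.0
```

Request:
{"fn": "servo_tool", "kwargs": {"rows": [-0.2,0,0,0,-6.6,-0.2,0,0,0,-6.6,-0.2,0,0,0,-6.6,-0.2,0,0,0,-6.6,-0.2,0,0,0,-6.6]}}

```text
time: 3.08
position: [0.5055, -0.0138, 0.2227]
tool_rot: [0.7, 0.714, 0.0, 0.0]
ft_force: [-0.8, -0.0, -0.4]
grip_width: 0.0522
grip_force: 0.0
```

Request:
{"fn": "servo_tool", "kwargs": {"rows": [-0.2,0,0,0,-6.6,-0.2,0,0,0,-6.6,-0.2,0,0,0,-6.6,-0.2,0,0,0,-6.6,-0.2,0,0,0,-6.6]}}

```text
time: 3.5
position: [0.5055, -0.0138, 0.2227]
tool_rot: [0.469, 0.883, 0.0, 0.0]
ft_force: [0.4, 0.1, 0.4]
grip_width: 0.0521
grip_force: 0.0
```

Request:
{"fn": "servo_tool", "kwargs": {"rows": [-0.2,0,0,0,-6.6,-0.2,0,0,0,-6.6,-0.2,0,0,0,-6.6,-0.2,0,0,0,-6.6,-0.2,0,0,0,-6.6]}}

```text
time: 3.92
position: [0.5055, -0.0138, 0.2227]
tool_rot: [0.198, 0.98, -0.0, 0.0]
ft_force: [-0.8, 1.1, -0.6]
grip_width: 0.0524
grip_force: 0.0
```

```bash
cat >> h.py <<'E'
def pose(): 
    o=robot.get_obs(); return o, np.array(o['position']), R.from_quat(o['tool_rot']).as_matrix()
def wpix2world(px,p,pos,M,z):
    K=p['intrinsics']; d=(np.array(px,float)-K[:2,2])/[K[0,0],K[1,1]]; r=np.linalg.norm(d)
    ray=np.r_[d/r*np.sin(r) if r else d,np.cos(r)]; T=np.array(p['mount'])
    a=pos+M@T[:3,3]; v=M@T[:3,:3]@ray
    return a+v*(z-a[2])/v[2]
def totool(w,pos,M): return (M.T@(np.array(w)-pos)).round(4)
E
python3 - <<'E'
from h import *
o,pos,M=pose(); print(pos,M.round(3),o['q'],o['time'],o['grip_width'])
p=snap('wrist','w1'); print(p['intrinsics'],p['mount'])
for q in('plug_head','can'):
  for d in robot.place_of(p,q)[:2]: print(q,np.round(d['at'],4),d['score'],totool(d['at'],pos,M))
for q in('plug_head','can','sleeve_ring'):
  for d in robot.outline_of(p,q)[:1]:
    m=d['region'].astype('uint8');print(q,round(d['score'],2),m.sum(),cv2.minAreaRect(cv2.findNonZero(m)))
E
```

```text
[ 0.50549338 -0.01377573  0.2227006 ] [[-0.921  0.389  0.   ]
 [ 0.389  0.921 -0.   ]
 [-0.     0.    -1.   ]] [-2.48561465e-01  3.67408170e-01  1.72745363e+00  1.51576700e-05
  1.04638947e+00 -1.42010695e+00] 3.9167 0.05235513462459055
[[371.64829954   0.         314.21556675]
 [  0.         371.64829954 241.35549247]
 [  0.           0.           1.        ]] [[-2.15723552e-04 -9.52966320e-01 -3.03076139e-01  8.37159492e-02]
 [ 9.99999738e-01 -4.15061135e-04  5.93302354e-04 -9.88955319e-04]
 [-6.91192287e-04 -3.03075931e-01  9.52966160e-01 -1.62257497e-01]
 [ 0.00000000e+00  0.00000000e+00  0.00000000e+00  1.00000000e+00]]
plug_head [ 0.5041 -0.006   0.0948] 0.9 [0.0043 0.0066 0.1279]
can [ 0.5269 -0.0238  0.0057] 0.89 [-0.0235 -0.0009  0.217 ]
plug_head 0.57 858 ((316.75, 225.75), (31.819805145263672, 31.11269760131836), 45.0)
can 0.44 1507 ((575.0000610351562, 219.50001525878906), (63.95154571533203, 27.72724151611328), 26.56505012512207)
```

View pics/w1.png

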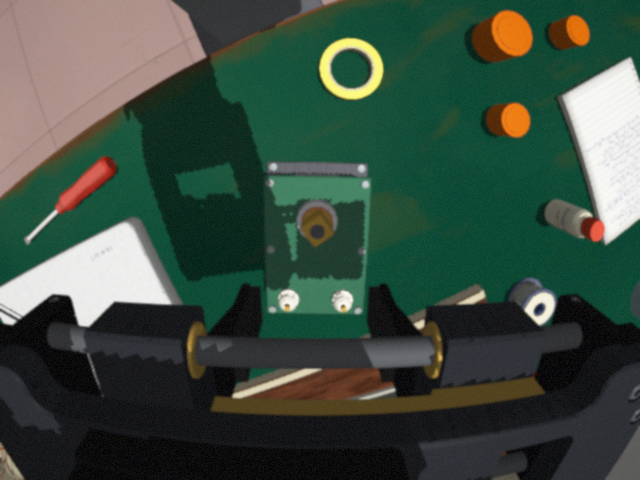

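The wrist picture shows the can upright in the image, aligned with the tool, with its port at (317,222). The head looks diagonal to the can, so I zoom in.

```bash
python3 - <<'E'
from h import *
im=cv2.imread('pics/w1.png')[190:260,280:360]
im=cv2.convertScaleAbs(im,alpha=1.8)
cv2.imwrite('pics/w1c.png',cv2.resize(im,None,fx=8,fy=8,interpolation=cv2.INTER_CUBIC))
E
```

```text
(no output)
```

View pics/w1c.png

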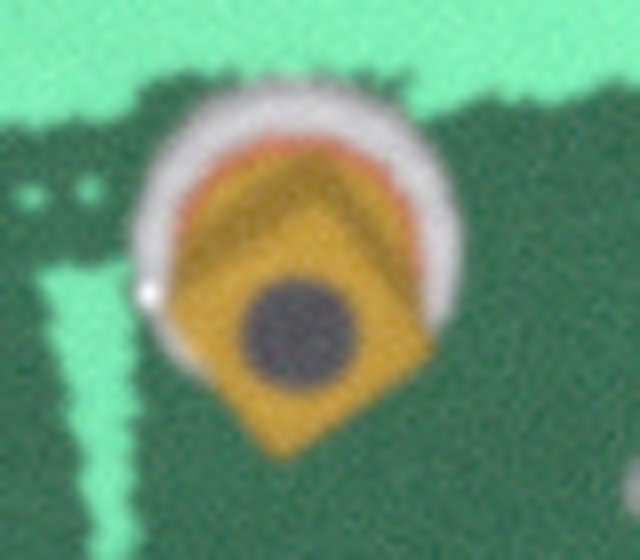

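The crop shows the top face of the head as a square with corners at about (165,300), (282,462), (435,347) and (315,195).

```bash
python3 - <<'E'
from h import *
o,pos,M=pose(); p=robot.camera('wrist')
c=np.array([(165,300),(282,462),(435,347),(315,195)])
w=np.array([wpix2world(x/8+[280,190],p,pos,M,.104) for x in c]); t=(w-pos)@M
print(t.round(4), 'ctr',t.mean(0),w.mean(0))
for i in range(4):
    e=t[(i+1)%4]-t[i]; print(np.linalg.norm(e), np.degrees(np.arctan2(e[1],e[0])))
b=wpix2world(np.array([298,330])/8+[280,190],p,pos,M,.104); print('hole',b,totool(b,pos,M))
E
```

```text
[[ 0.0058 -0.0115  0.1186]
 [-0.011   0.      0.1186]
 [ 0.001   0.0151  0.1186]
 [ 0.0164  0.0032  0.1186]] ctr [0.0030468  0.00170526 0.11860031] [ 0.50334698 -0.0109814   0.104     ]
0.02031682177399899 145.588615456972
0.019235223766876256 51.59932012397821
0.019443546269970222 -37.68832549833359
0.018082369691941956 -125.78392725375892
hole [ 0.50358999 -0.01122836  0.104     ] [0.0027 0.0016 0.1186]
```

Request:
{"fn": "servo_tool", "kwargs": {"rows": [-0.2,0.003,0.0016,0,0,-0.2,0,0,0,-6.1,-0.2,0,0,0,-6.1,-0.2,0,0,0,-6.1,-0.2,0,0,0,-6.1]}}

```text
time: 4.68
position: [0.5031, -0.0109, 0.2225]
tool_rot: [-0.013, 1.0, 0.0, -0.0]
ft_force: [-0.8, 0.2, -1.2]
grip_width: 0.0521
grip_force: 0.0
```

Request:
{"fn": "servo_tool", "kwargs": {"rows": [-0.2,0,0,0,-6.1,-0.2,0,0,0,-6.1,-0.2,0,0,0.025,0,-0.2,0,0,0.025,0,-0.2,0,0,0.02,0]}}

```text
time: 5.1
position: [0.5029, -0.0108, 0.1517]
tool_rot: [-0.116, 0.993, 0.0, 0.0]
ft_force: [0.2, -0.2, -0.7]
grip_width: 0.0523
grip_force: 0.0
```

Request:
{"fn": "servo_tool", "kwargs": {"rows": [-0.2,0,0,0.02,0,-0.2,0,0,0.02,0,-0.2,0,0,0.015,0,-0.2,0,0,0.01,0,-0.2,0,0,0.006,0]}}

```text
time: 5.52
position: [0.5027, -0.0109, 0.0804]
tool_rot: [-0.116, 0.993, 0.0, -0.001]
ft_force: [-0.7, -0.8, 0.0]
grip_width: 0.0526
grip_force: 0.0
```

Request:
{"fn": "servo_tool", "kwargs": {"rows": [-0.2,0,0,0,0,0.3,0,0,0,0,0.5,0,0,0,0,0.6,0,0,0,0,0.8,0,0,0,0], "newtons": 10}}

```text
time: 5.93
position: [0.5038, -0.0112, 0.0823]
tool_rot: [-0.117, 0.993, -0.0, 0.001]
ft_force: [0.4, 0.5, -0.3]
grip_width: 0.0329
grip_force: 0.0
```

Request:
{"fn": "servo_tool", "kwargs": {"rows": [1,0,0,0,0,1,0,0,0,0,1,0,0,0,0,1,0,0,0,0,1,0,0,0,0], "newtons": 10}}

```text
time: 6.35
position: [0.5035, -0.011, 0.0819]
tool_rot: [-0.117, 0.993, 0.0, 0.0]
ft_force: [-1.6, 1.3, 4.2]
grip_width: 0.0199
grip_force: 10.0
```

```bash
python3 - <<'E'
from h import *
o,pos,M=pose(); print(o['time'],pos,M.round(3),o['q'],o['ft_force'],o['moment'],o['grip_width'],o['grip_force'])
E
```

```text
6.35 [ 0.50345492 -0.01098969  0.08191832] [[-0.973 -0.232  0.001]
 [-0.232  0.973  0.   ]
 [-0.001  0.    -1.   ]] [-2.44238089e-01  5.93320270e-01  1.85578782e+00  4.12882181e-04
  6.92003065e-01 -2.04899930e+00] [-1.60213156  1.30770122  4.18740458] [ 0.37406879 -0.09833627 -0.04695271] 0.019918083687816283 9.990468591786339
```

Request:
{"fn": "servo_tool", "kwargs": {"rows": [1,0,0,0,0,1,0,0,0,0,1,0,0,0,2,1,0,0,0,4,1,0,0,0,4], "newtons": 55}}

```text
time: 6.77
position: [0.5035, -0.0109, 0.0819]
tool_rot: [-0.028, 1.0, 0.0, 0.0]
ft_force: [0.6, 2.1, 5.7]
grip_width: 0.0196
grip_force: 55.0
```

Request:
{"fn": "servo_tool", "kwargs": {"rows": [1,0,0,0,4,1,0,0,0,4,1,0,0,0,4,1,0,0,0,3,1,0,0,0,3]}}

```text
time: 7.18
position: [0.5035, -0.0108, 0.0819]
tool_rot: [0.128, 0.992, 0.0, 0.0]
ft_force: [-1.0, 2.2, 5.9]
grip_width: 0.0193
grip_force: 55.0
```

```bash
cat > m.py <<'E'
from h import *
o,pos,M=pose(); print(round(o['time'],2),pos.round(4),'yaw',np.degrees(np.arctan2(M[1,0],M[0,0])).round(2),'q6',round(o['q'][5],3),np.round(o['ft_force'],1),'M',np.round(o['moment'],3),'tq6',round(o['joint_torque'][5],3),round(o['grip_width'],4),round(o['grip_force'],1))
E
python3 m.py
```

```text
7.18 [ 0.5035 -0.0108  0.0819] yaw 165.25 q6 -1.558 [-1.   2.2  5.9] M [ 0.597 -0.039  0.091] tq6 -0.361 0.0193 55.0
```

Request:
{"fn": "servo_tool", "kwargs": {"rows": [1,0,0,0,3,1,0,0,0,3,1,0,0,0,3,1,0,0,0,3,1,0,0,0,3]}}

```text
time: 7.6
position: [0.5035, -0.0107, 0.0819]
tool_rot: [0.257, 0.966, 0.0, 0.0]
ft_force: [-0.1, 2.3, 5.8]
grip_width: 0.0198
grip_force: 55.0
```

```bash
python3 m.py
```

```text
7.6 [ 0.5035 -0.0107  0.0819] yaw 150.24 q6 -1.296 [-0.1  2.3  5.8] M [ 0.571 -0.076  0.089] tq6 -0.369 0.0198 55.0
```

Request:
{"fn": "servo_tool", "kwargs": {"rows": [1,0,0,0,3,1,0,0,0,3,1,0,0,0,3,1,0,0,0,3,1,0,0,0,3]}}

```text
time: 8.02
position: [0.5035, -0.0107, 0.0819]
tool_rot: [0.381, 0.925, 0.0, 0.0]
ft_force: [0.2, 2.4, 5.7]
grip_width: 0.0197
grip_force: 55.0
```

```bash
python3 m.py
```

```text
8.02 [ 0.5035 -0.0107  0.0819] yaw 135.24 q6 -1.034 [0.2 2.4 5.7] M [ 0.578 -0.122  0.08 ] tq6 -0.37 0.0197 55.0
```

Request:
{"fn": "servo_tool", "kwargs": {"rows": [1,0,0,0,3,1,0,0,0,3,1,0,0,0,3,1,0,0,0,3,1,0,0,0,3]}}

```text
time: 8.43
position: [0.5036, -0.0106, 0.0819]
tool_rot: [0.498, 0.867, 0.0, 0.0]
ft_force: [-0.4, 2.4, 5.8]
grip_width: 0.0196
grip_force: 55.0
```

```bash
python3 m.py
```

```text
8.43 [ 0.5036 -0.0106  0.0819] yaw 120.23 q6 -0.773 [-0.4  2.4  5.8] M [ 0.581 -0.14   0.049] tq6 -0.37 0.0196 55.0
```

Request:
{"fn": "servo_tool", "kwargs": {"rows": [1,0,0,0,3,1,0,0,0,3,1,0,0,0,3,1,0,0,0,3,1,0,0,0,3]}}

```text
time: 8.85
position: [0.5037, -0.0106, 0.0819]
tool_rot: [0.607, 0.795, 0.001, 0.0]
ft_force: [-0.0, 3.0, 5.8]
grip_width: 0.0195
grip_force: 55.0
```

```bash
python3 m.py
```

```text
8.85 [ 0.5037 -0.0106  0.0819] yaw 105.23 q6 -0.511 [-0.   3.   5.8] M [ 0.667 -0.148  0.042] tq6 -0.37 0.0195 55.0
```

Request:
{"fn": "servo_tool", "kwargs": {"rows": [1,0,0,0,3,1,0,0,0,3,1,0,0,0,3,1,0,0,0,3,1,0,0,0,3]}}

```text
time: 9.27
position: [0.5037, -0.0106, 0.0819]
tool_rot: [0.705, 0.709, 0.001, 0.0]
ft_force: [0.6, 3.2, 4.2]
grip_width: 0.0197
grip_force: 55.0
```

```bash
python3 m.py
```

```text
9.27 [ 0.5037 -0.0106  0.0819] yaw 90.29 q6 -0.25 [0.6 3.2 4.2] M [ 0.694 -0.19   0.317] tq6 -0.134 0.0197 55.0
```

Request:
{"fn": "servo_tool", "kwargs": {"rows": [1,0,0,0,0.5,1,0,0,0,0.5,1,0,0,0,0.5,1,0,0,0,0.5,1,0,0,0,0]}}

```text
time: 9.68
position: [0.5038, -0.0106, 0.0819]
tool_rot: [0.717, 0.697, 0.001, 0.0]
ft_force: [0.3, 4.3, 5.3]
grip_width: 0.0197
grip_force: 55.0
```

```bash
python3 m.py
```

```text
9.68 [ 0.5038 -0.0106  0.0819] yaw 88.43 q6 -0.217 [0.3 4.3 5.3] M [ 0.659 -0.163  0.322] tq6 0.317 0.0197 55.0
```

Request:
{"fn": "servo_tool", "kwargs": {"rows": [1,0,0,0,1.5,1,0,0,0,1.5,1,0,0,0,1.5,1,0,0,0,1.5,1,0,0,0,1]}}

```text
time: 10.1
position: [0.5038, -0.0106, 0.0819]
tool_rot: [0.758, 0.652, 0.001, 0.0]
ft_force: [0.9, 3.6, 4.9]
grip_width: 0.0197
grip_force: 55.0
```

```bash
python3 m.py
```

```text
10.1 [ 0.5038 -0.0106  0.0819] yaw 81.39 q6 -0.094 [0.9 3.6 4.9] M [ 0.673 -0.171  0.278] tq6 0.227 0.0197 55.0
```

Request:
{"fn": "servo_tool", "kwargs": {"rows": [1,0,0,0,0,1,0,0,0,0,1,0,0,0,0]}}

```text
time: 10.35
position: [0.5038, -0.0106, 0.0819]
tool_rot: [0.758, 0.652, 0.001, 0.0]
ft_force: [0.5, 4.6, 5.1]
grip_width: 0.0199
grip_force: 55.0
```

```bash
python3 m.py
```

```text
10.35 [ 0.5038 -0.0106  0.0819] yaw 81.46 q6 -0.095 [0.5 4.6 5.1] M [ 0.673 -0.103  0.254] tq6 0.304 0.0199 55.0
```

```bash
cat > avg.py <<'E'
from h import *
L=[]
for i in range(16): robot.camera('wrist'); o=robot.get_obs(); L.append(np.r_[o['moment'],o['ft_force'],o['joint_torque'][5]])
L=np.array(L); print(L.mean(0).round(3),L.std(0).round(3),robot.get_obs()['time'])
E
python3 avg.py
```

```text
[ 0.697 -0.164  0.3    0.88   3.328  4.954  0.304] [0.037 0.032 0.031 0.544 0.435 0.39  0.   ] 11.15
```

Request:
{"fn": "servo_tool", "kwargs": {"rows": [1,0,0,0,1,1,0,0,0,1,1,0,0,0,1,1,0,0,0,1,1,0,0,0,0]}}

```text
time: 11.57
position: [0.5038, -0.0106, 0.0819]
tool_rot: [0.78, 0.625, 0.001, 0.0]
ft_force: [0.1, 3.2, 4.2]
grip_width: 0.0193
grip_force: 55.0
```

```bash
python3 m.py; python3 avg.py
```

```text
11.57 [ 0.5038 -0.0106  0.0819] yaw 77.43 q6 -0.025 [0.1 3.2 4.2] M [ 0.66  -0.165  0.371] tq6 0.419 0.0193 55.0
[ 0.708 -0.143  0.332  0.331  3.412  5.029  0.328] [0.022 0.033 0.034 0.592 0.526 0.391 0.006] 12.3667
```

Request:
{"fn": "servo_tool", "kwargs": {"rows": [0.3,0,0,0,0,-0.2,0,0,0,0,-0.2,0,0,0,0,-0.2,0,0,0,0,-0.2,0,0,0,0]}}

```text
time: 12.78
position: [0.503, -0.0113, 0.0813]
tool_rot: [0.781, 0.625, -0.0, -0.0]
ft_force: [-0.4, 0.2, 0.6]
grip_width: 0.0446
grip_force: 0.0
```

Request:
{"fn": "servo_tool", "kwargs": {"rows": [-0.3,0,0,-0.01,0,-0.4,0,0,-0.03,0,-0.5,0,0,-0.04,0,-0.5,0,0,-0.035,0,-0.5,0,0,-0.01,0]}}

```text
time: 13.2
position: [0.5062, -0.0118, 0.2122]
tool_rot: [0.78, 0.625, 0.003, 0.004]
ft_force: [0.9, -0.1, 0.9]
grip_width: 0.0646
grip_force: 0.0
```

Request:
{"fn": "servo_tool", "kwargs": {"rows": [-0.5,0.0314,-0.0215,0,0,-0.5,0.0314,-0.0215,0,0,-0.5,0.0314,-0.0215,0,0,-0.5,0.0314,-0.0215,0,0,-0.5,0.0314,-0.0215,0,0]}}

```text
time: 13.62
position: [0.4317, 0.1668, 0.2073]
tool_rot: [0.781, 0.625, 0.0, 0.0]
ft_force: [0.3, 0.6, 0.3]
grip_width: 0.0655
grip_force: 0.0
```

Request:
{"fn": "servo_tool", "kwargs": {"rows": [-0.5,0.0314,-0.0215,0,0,-0.5,0.0314,-0.0215,0,0,-0.5,0,0,0,7,-0.5,0,0,0,7,-0.5,0,0,0,7]}}

```text
time: 14.03
position: [0.4036, 0.2372, 0.2072]
tool_rot: [0.882, 0.471, 0.0, 0.0]
ft_force: [-0.6, -0.1, -0.5]
grip_width: 0.0651
grip_force: 0.0
```

Request:
{"fn": "servo_tool", "kwargs": {"rows": [-0.5,0,0,0,7,-0.5,0,0,0,7,-0.5,0,0,0,7,-0.5,0,0,0,0,-0.5,0,0,0,0]}}

```text
time: 14.45
position: [0.4043, 0.2361, 0.207]
tool_rot: [0.952, 0.306, 0.0, 0.0]
ft_force: [-0.6, -0.4, -0.2]
grip_width: 0.0652
grip_force: 0.0
```

```bash
python3 m.py; python3 - <<'E'
from h import *
o,pos,M=pose(); p=snap('wrist','w2')
for d in robot.place_of(p,'cap_mid')[:3]: print(np.round(d['at'],4),d['score'],totool(d['at'],pos,M))
for d in robot.outline_of(p,'cap_mid')[:3]:
    m=d['region'].astype('uint8');print(round(d['score'],2),m.sum(),cv2.boundingRect(cv2.findNonZero(m)))
E
```

```text
14.45 [0.4043 0.2361 0.207 ] yaw 35.58 q6 1.239 [-0.6 -0.4 -0.2] M [-0.04   0.017 -0.035] tq6 0.099 0.0652 0.0
[0.397  0.235  0.0235] 0.9 [-0.0067 -0.0033  0.1835]
[0.4224 0.3412 0.0155] 0.87 [ 0.0758 -0.0749  0.1915]
[0.4904 0.2163 0.0204] 0.77 [0.0584 0.0662 0.1866]
0.85 2496 (287, 186, 52, 60)
0.81 1289 (365, 137, 43, 40)
0.72 1358 (210, 124, 45, 39)
```

View pics/w2.png

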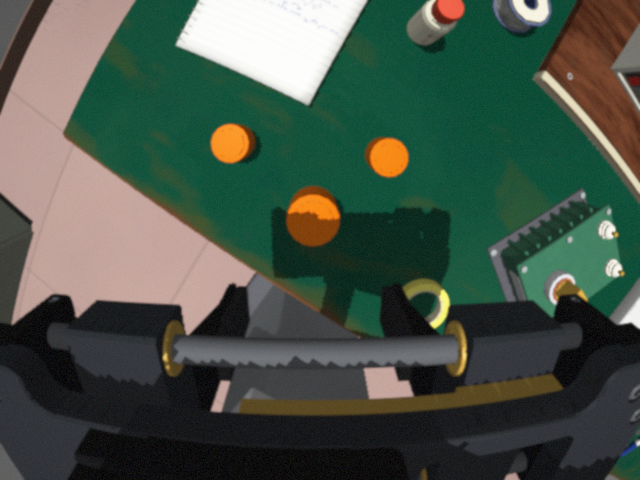

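The largest cap fills (287..339, 186..246), and its top disc is centred at about (313,219). The two small caps are clear of the fingers.

```bash
python3 - <<'E'
from h import *
o,pos,M=pose(); p=robot.camera('wrist')
for c in [(313,219),(287,219),(339.5,219),(313,246)]:
    w=wpix2world(c,p,pos,M,.05); print(w.round(4),totool(w,pos,M))
E
```

```text
[0.4061 0.2381 0.05  ] [ 0.0025 -0.0006  0.1568]
[0.3927 0.2569 0.05  ] [ 0.0025 -0.0237  0.1568]
[0.4197 0.219  0.05  ] [0.0025 0.0229 0.1568]
[0.3856 0.2236 0.05  ] [-0.0227 -0.0007  0.1568]
```

Request:
{"fn": "servo_tool", "kwargs": {"rows": [-0.5,0.001,-0.0005,0.035,0,-0.5,0,0,0.04,0,-0.5,0,0,0.04,0,-0.5,0,0,0.035,0,-0.5,0,0,0.025,0]}}

```text
time: 15.07
position: [0.4039, 0.2368, 0.0291]
tool_rot: [0.953, 0.304, -0.001, -0.0]
ft_force: [-0.6, 0.7, -0.3]
grip_width: 0.0654
grip_force: 0.0
```

Request:
{"fn": "servo_tool", "kwargs": {"rows": [-0.5,0,0,0.012,0,-0.5,0,0,0.006,0,-0.2,0,0,0,0,0,0,0,0,0,0.2,0,0,0,0], "newtons": 5}}

```text
time: 15.48
position: [0.4058, 0.2375, 0.0145]
tool_rot: [0.953, 0.304, 0.001, 0.0]
ft_force: [0.3, -0.1, -0.5]
grip_width: 0.0526
grip_force: 0.0
```

Request:
{"fn": "servo_tool", "kwargs": {"rows": [0.3,0,0,0,0,0.3,0,0,0,0,-0.5,0,0,0,0,-0.5,0,0,0,0,-0.5,0,0,0,0]}}

```text
time: 15.9
position: [0.405, 0.2373, 0.0139]
tool_rot: [0.953, 0.304, 0.0, 0.0]
ft_force: [0.8, 0.5, -0.7]
grip_width: 0.0609
grip_force: 0.0
```

Request:
{"fn": "servo_tool", "kwargs": {"rows": [-0.5,0,0,0,-6,-0.5,0,0,0,-6,-0.5,0,0,0,-6,-0.5,0,0,0,-6,-0.5,0,0,0,-6]}}

```text
time: 16.32
position: [0.4048, 0.2372, 0.0136]
tool_rot: [0.84, 0.542, -0.0, -0.0]
ft_force: [-0.1, 0.5, -0.7]
grip_width: 0.0651
grip_force: 0.0
```

Request:
{"fn": "servo_tool", "kwargs": {"rows": [-0.5,0,0,0,-6,-0.5,0,0,0,-6,-0.5,0,0,0,-6,-0.5,0,0,0,-6,-0.5,0,0,0,-6]}}

```text
time: 16.73
position: [0.4048, 0.2372, 0.0136]
tool_rot: [0.671, 0.741, -0.0, -0.0]
ft_force: [0.1, 0.5, 0.2]
grip_width: 0.0657
grip_force: 0.0
```

Request:
{"fn": "servo_tool", "kwargs": {"rows": [-0.5,0,0,0,-6,-0.5,0,0,0,-6,-0.5,0,0,0,-6,-0.5,0,0,0,-6,-0.5,0,0,0,-6]}}

```text
time: 17.15
position: [0.4049, 0.2372, 0.0136]
tool_rot: [0.456, 0.89, -0.0, -0.0]
ft_force: [0.3, 0.6, -0.7]
grip_width: 0.0651
grip_force: 0.0
```

Request:
{"fn": "servo_tool", "kwargs": {"rows": [0,0,0,0,0,0.2,0,0,0,0,0.3,0,0,0,0,0.3,0,0,0,0,0.3,0,0,0,0], "newtons": 5}}

```text
time: 17.57
position: [0.405, 0.2372, 0.0136]
tool_rot: [0.459, 0.888, 0.0, 0.0]
ft_force: [-0.1, -0.3, 0.4]
grip_width: 0.0473
grip_force: 5.0
```

Request:
{"fn": "servo_tool", "kwargs": {"rows": [0.3,0,0,0,0,0.3,0,0,0,0,0.3,0,0,0,0], "newtons": 15}}

```text
time: 17.82
position: [0.4049, 0.2372, 0.0136]
tool_rot: [0.459, 0.889, 0.0, 0.0]
ft_force: [1.1, 0.7, -0.4]
grip_width: 0.0472
grip_force: 15.0
```

```bash
python3 m.py
```

```text
17.82 [0.4049 0.2372 0.0136] yaw 125.38 q6 -0.326 [ 1.1  0.7 -0.4] M [ 0.056 -0.129  0.043] tq6 -0.006 0.0472 15.0
```

Request:
{"fn": "servo_tool", "kwargs": {"rows": [0.3,0,0,-0.01,0,0.3,0,0,-0.03,0,0.3,0,0,-0.04,0,0.3,0,0,-0.04,0,0.3,0,0,-0.03,0]}}

```text
time: 18.23
position: [0.405, 0.2373, 0.1668]
tool_rot: [0.459, 0.889, 0.001, 0.001]
ft_force: [-0.5, -0.2, -1.2]
grip_width: 0.0471
grip_force: 15.0
```

Request:
{"fn": "servo_tool", "kwargs": {"rows": [0.3,-0.02,-0.0048,0,0,0.3,-0.0324,-0.0079,0,0,0.3,-0.0324,-0.0079,0,0,0.3,-0.0324,-0.0079,0,0,0.3,-0.0324,-0.0079,0,0]}}

```text
time: 18.65
position: [0.4618, 0.0929, 0.1644]
tool_rot: [0.458, 0.889, 0.0, 0.0]
ft_force: [0.3, 0.3, -0.9]
grip_width: 0.047
grip_force: 15.0
```

Request:
{"fn": "servo_tool", "kwargs": {"rows": [0.3,-0.0324,-0.0079,0,0,0.3,-0.0324,-0.0079,0,0,0.3,-0.0324,-0.0079,0,0,0.3,-0.0125,-0.003,0,0,0.3,0,0,0,0]}}

```text
time: 19.07
position: [0.5053, -0.0135, 0.1642]
tool_rot: [0.461, 0.888, 0.0, 0.001]
ft_force: [-0.0, 0.1, 0.6]
grip_width: 0.0475
grip_force: 15.0
```

Request:
{"fn": "servo_tool", "kwargs": {"rows": [0.3,0,0,0,0,0.3,0,0,0,0,0.3,0,0,0,0]}}

```text
time: 19.32
position: [0.5024, -0.0091, 0.1636]
tool_rot: [0.458, 0.889, -0.0, -0.001]
ft_force: [0.1, -0.2, -0.5]
grip_width: 0.0472
grip_force: 15.0
```

```bash
python3 m.py; python3 - <<'E'
from h import *
o,pos,M=pose(); print(totool([.5037,-.0108,.074],pos,M))
p=snap('wrist','w3'); s=snap('side','s3')
for n,q in(('w',p),('s',s)):
  for x in('cap_mid','plug_head','sleeve_ring'):
    for d in robot.place_of(q,x)[:1]: print(n,x,np.round(d['at'],4),round(d['score'],2),totool(d['at'],pos,M))
cv2.imwrite('pics/s3c.png',np.hstack([cv2.resize(p['pixels'][100:340,200:440,::-1],(400,400)),cv2.resize(s['pixels'][140:300,260:420,::-1],(400,400))]))
E
```

```text
19.32 [ 0.5024 -0.0091  0.1636] yaw 125.49 q6 -0.861 [ 0.1 -0.2 -0.5] M [ 0.018 -0.119 -0.01 ] tq6 0.003 0.0472 15.0
[-0.0023  0.0002  0.0895]
w cap_mid [0.4902 0.2133 0.0195] 0.97 [0.188  0.1193 0.1442]
w plug_head [ 0.5044 -0.0066  0.0919] 0.96 [0.0008 0.0032 0.0717]
w sleeve_ring [ 0.5038 -0.007   0.0753] 0.61 [0.0008 0.0024 0.0883]
s cap_mid [0.4908 0.2184 0.021 ] 0.96 [0.1918 0.1228 0.1427]
s plug_head [ 0.5079 -0.0114  0.0891] 0.52 [-0.0052  0.0032  0.0744]
s sleeve_ring [ 0.5056 -0.0091  0.0689] 0.59 [-0.002   0.0027  0.0946]
```

View pics/s3c.png

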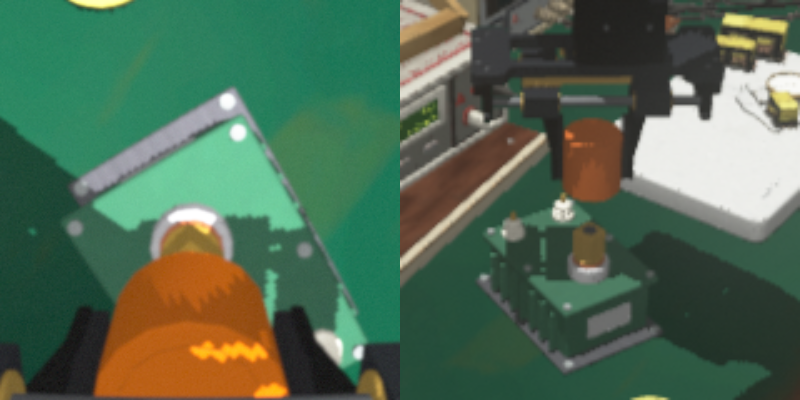

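```bash
python3 - <<'E'
from h import *
p=robot.camera('wrist');p=robot.camera('wrist')
o,pos,M=pose(); print(o['time'],pos,totool([.5037,-.0108,.074],pos,M))
for r in(252,253,254): print(totool(wpix2world((314,r),p,pos,M,pos[2]-.0136),pos,M))
im=p['pixels'].astype(int); col=im[235:265,314]; print([tuple(c) for c in col[::2]])
E
```

```text
19.8167 [ 0.50365697 -0.01058534  0.16354955] [-0.0002 -0.0001  0.0895]
[ 0.0217 -0.0008  0.0136]
[ 0.0212 -0.0008  0.0136]
[ 0.0207 -0.0008  0.0136]
[(np.int64(148), np.int64(120), np.int64(55)), (np.int64(136), np.int64(108), np.int64(49)), (np.int64(134), np.int64(107), np.int64(46)), (np.int64(143), np.int64(115), np.int64(55)), (np.int64(161), np.int64(131), np.int64(59)), (np.int64(165), np.int64(132), np.int64(59)), (np.int64(170), np.int64(136), np.int64(64)), (np.int64(170), np.int64(130), np.int64(56)), (np.int64(191), np.int64(110), np.int64(37)), (np.int64(182), np.int64(93), np.int64(21)), (np.int64(183), np.int64(94), np.int64(23)), (np.int64(182), np.int64(91), np.int64(23)), (np.int64(184), np.int64(94), np.int64(26)), (np.int64(182), np.int64(92), np.int64(24)), (np.int64(184), np.int64(93), np.int64(23))]
```

```bash
python3 - <<'E'
from h import *
o,pos,M=pose(); p=robot.camera('wrist'); im=p['pixels'].astype(int)
print([(r,im[r,310:318].mean(0).round().astype(int).tolist()) for r in range(217,242)])
for r in(222,223,224,225): print(r,totool(wpix2world((314,r),p,pos,M,.074),pos,M))
for c in (289,291,338,340): print(c,totool(wpix2world((c,245),p,pos,M,.074),pos,M))
print([(c,im[245,c].tolist()) for c in list(range(286,296))+list(range(333,345))])
E
```

```text
[(217, [114, 199, 157]), (218, [127, 190, 158]), (219, [148, 179, 164]), (220, [165, 173, 171]), (221, [184, 184, 187]), (222, [220, 220, 222]), (223, [250, 250, 250]), (224, [255, 255, 255]), (225, [255, 255, 255]), (226, [255, 255, 255]), (227, [255, 255, 255]), (228, [254, 251, 250]), (229, [254, 229, 209]), (230, [253, 202, 148]), (231, [247, 179, 112]), (232, [220, 158, 86]), (233, [183, 142, 68]), (234, [164, 131, 60]), (235, [152, 122, 57]), (236, [146, 118, 55]), (237, [140, 112, 53]), (238, [136, 109, 51]), (239, [134, 109, 51]), (240, [134, 108, 49]), (241, [138, 112, 53])]
222 [ 0.0174 -0.0008  0.0896]
223 [ 0.0167 -0.0008  0.0896]
224 [ 0.016  -0.0008  0.0896]
225 [ 0.0153 -0.0008  0.0896]
289 [ 0.0005 -0.0187  0.0895]
291 [ 0.0005 -0.0173  0.0895]
338 [0.0005 0.0163 0.0895]
340 [0.0005 0.0177 0.0895]
[(286, [57, 97, 77]), (287, [61, 101, 80]), (288, [67, 104, 84]), (289, [100, 118, 111]), (290, [143, 150, 148]), (291, [164, 166, 170]), (292, [177, 175, 178]), (293, [181, 178, 182]), (294, [180, 171, 172]), (295, [173, 151, 144]), (333, [167, 136, 127]), (334, [176, 165, 165]), (335, [178, 177, 178]), (336, [176, 174, 178]), (337, [169, 169, 172]), (338, [142, 148, 147]), (339, [103, 121, 112]), (340, [74, 106, 91]), (341, [54, 98, 76]), (342, [59, 100, 80]), (343, [57, 100, 77]), (344, [58, 101, 78])]
```

Request:
{"fn": "servo_tool", "kwargs": {"rows": [0.3,0.001,0,0.015,0,0.3,0,0,0.02,0,0.3,0,0,0.02,0,0.3,0,0,0.012,0,0.3,0,0,0,0]}}

```text
time: 20.28
position: [0.5014, -0.0096, 0.0944]
tool_rot: [0.459, 0.889, -0.001, -0.003]
ft_force: [0.1, -0.6, -0.1]
grip_width: 0.047
grip_force: 15.0
```

Request:
{"fn": "servo_tool", "kwargs": {"rows": [0.3,0,0,0,0,0.3,0,0,0.003,0,0.3,0,0,0.003,0,0.3,0,0,0.003,0,0.3,0,0,0.003,0]}}

```text
time: 20.7
position: [0.5035, -0.01, 0.0849]
tool_rot: [0.459, 0.889, 0.0, 0.001]
ft_force: [-0.0, -0.6, -0.1]
grip_width: 0.0471
grip_force: 15.0
```

```bash
python3 m.py
```

```text
20.7 [ 0.5035 -0.01    0.0849] yaw 125.4 q6 -0.86 [-0.  -0.6 -0.1] M [-0.038 -0.122  0.009] tq6 0.0 0.0471 15.0
```

Past the boss with no contact. I continue down to the lid and release.

Request:
{"fn": "servo_tool", "kwargs": {"rows": [0.3,0,0,0.003,0,0.3,0,0,0.003,0,0.3,0,0,0.002,0,0.3,0,0,0.0015,0,0.3,0,0,0.001,0]}}

```text
time: 21.12
position: [0.503, -0.0099, 0.0738]
tool_rot: [0.459, 0.889, -0.0, -0.0]
ft_force: [-0.9, 0.1, 0.8]
grip_width: 0.0472
grip_force: 15.0
```

Request:
{"fn": "servo_tool", "kwargs": {"rows": [0.3,0,0,0.0005,0,0.3,0,0,0.0005,0,0.3,0,0,0,0,0.3,0,0,0,0]}}

```text
time: 21.45
position: [0.503, -0.0099, 0.0736]
tool_rot: [0.459, 0.889, -0.0, 0.0]
ft_force: [-0.7, 0.4, 4.6]
grip_width: 0.0473
grip_force: 15.0
```

```bash
python3 m.py
```

```text
21.45 [ 0.503  -0.0099  0.0736] yaw 125.4 q6 -0.86 [-0.7  0.4  4.6] M [ 0.081  0.207 -0.038] tq6 -0.007 0.0473 15.0
```

Contact with the lid at TCP z 0.0736 as expected. I open slowly and retreat straight up.

Request:
{"fn": "servo_tool", "kwargs": {"rows": [0.1,0,0,0,0,-0.2,0,0,0,0,-0.5,0,0,0,0,-0.5,0,0,0,0,-0.5,0,0,0,0]}}

```text
time: 21.87
position: [0.5032, -0.0099, 0.0729]
tool_rot: [0.459, 0.889, 0.0, 0.0]
ft_force: [-0.1, -0.2, 0.3]
grip_width: 0.0621
grip_force: 0.0
```

Request:
{"fn": "servo_tool", "kwargs": {"rows": [-0.5,0,0,-0.01,0,-0.5,0,0,-0.025,0,-0.5,0,0,-0.035,0,-0.5,0,0,-0.035,0,-0.5,0,0,-0.035,0]}}

```text
time: 22.28
position: [0.5025, -0.0098, 0.2149]
tool_rot: [0.459, 0.889, -0.0, -0.0]
ft_force: [0.7, 0.6, -0.0]
grip_width: 0.0652
grip_force: 0.0
```

Request:
{"fn": "servo_tool", "kwargs": {"rows": [-0.5,-0.03,0,-0.02,0,-0.5,-0.03,0,0,0,-0.5,-0.02,0,0,0,-0.5,0,0,0,0,-0.5,0,0,0,0]}}

```text
time: 22.7
position: [0.5494, -0.0757, 0.2334]
tool_rot: [0.459, 0.888, 0.0, -0.0]
ft_force: [-1.0, 1.0, 0.2]
grip_width: 0.0657
grip_force: 0.0
```

```bash
python3 m.py; python3 - <<'E'
from h import *
p=snap('wrist','w4'); s=snap('side','s4')
for n,q in(('w',p),('s',s)):
  for x in('cap_mid','can'):
    for d in robot.place_of(q,x)[:3]: print(n,x,np.round(d['at'],4),round(d['score'],2))
cv2.imwrite('pics/f.png',np.hstack([cv2.resize(p['pixels'][:,:,::-1],(400,300)),cv2.resize(s['pixels'][180:300,260:420,::-1],(400,300))]))
E
```

```text
22.7 [ 0.5494 -0.0757  0.2334] yaw 125.3 q6 -0.955 [-1.   1.   0.2] M [ 0.037 -0.114  0.041] tq6 -0.017 0.0657 0.0
w cap_mid [ 0.5003 -0.0106  0.083 ] 0.76
s cap_mid [0.4219 0.3415 0.0165] 0.71
s cap_mid [0.493  0.2157 0.0162] 0.7
s can [ 0.5323 -0.0229  0.0022] 0.78
```

View pics/f.png

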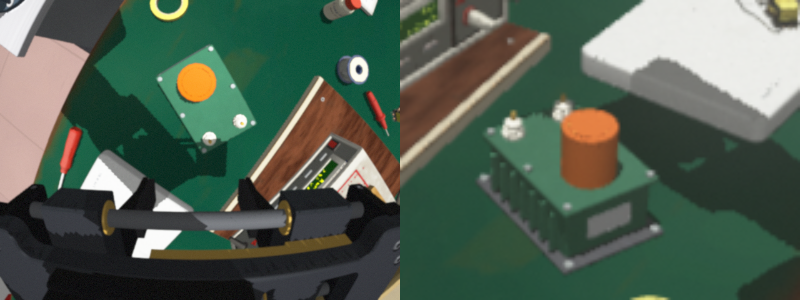

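Both views show the cap upright and flat on the can's lid, at left (197,83) and right (588,148). The gripper is clear and the other things on the bench are undisturbed.

```bash
python3 -c "
from rig import robot; print(robot.hand_in())"
```

```text
the job is handed in; nothing more can be done
None
```

The job is handed in: the plug felt snug at about 0.33 N m (within the 0.28–0.42 window), and the largest orange cap sits upright and fully down over it on the can's lid, with the other things on the bench left alone.

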